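Spring open the orange burr case

TASK

Open the orange burr case on the bench: press its yellow release tab down with the fingertips so that the sprung lid pops up, then push the lid all the way back until it rests fully open against its stop. Only press and push, never pinch the lid; leave the blue case shut and everything else on the bench where it is.

Things in the scene. Friction and masses are not known exactly. Their poses are not given: they have to be found in the camera images.
- orange_case: Grey steel burr case with orange lid (the one to open), bolted down: 130 (its x) x 160 (its y) x 52 mm high; 63 mm with the shut lid, 68 at the tab's hook. Origin: centre of its underside. Its +x points from the front (yellow tab, robot side, turned up to 0.45 rad either way) to the hinge at the back. Inside its front half stands a burr rack 48 mm high.
- blue_case: Grey steel burr case with blue lid (identical but for its colour, to be left shut), bolted down: 130 (its x) x 160 (its y) x 52 mm high; 63 mm with the shut lid, 68 at the tab's hook. Origin: centre of its underside. Its +x points from the front (yellow tab, robot side, turned up to 0.45 rad either way) to the hinge at the back. Inside its front half stands a burr rack 48 mm high.
- orange_pad (a point): Press point on top of the yellow tab, a ledge 36 mm wide that sticks out from 82 to 120 mm in front (-x) of the case's centre; this point is at 105 mm, 46 mm above the bench. Pressed straight down with about 5 N it sinks 13 mm to a stop, and springs back when let go. The black hook at its root tips forward to 87 mm in front of the case's centre: press the ledge's outer part.
- orange_tab (a joint): Turn of the orange case's release tab, rad: 0 at rest, 0.45 fully pressed; the hook lets the lid go at about 0.25.
- orange_hinge (a point): Middle of the orange lid's hinge line (along case y): 65 mm behind (+x) the case's centre, 55 mm above the bench; fixed to the case.
- orange_edge (a point): Middle of the orange lid's free front edge, on its lower face, 130 mm from the hinge; it moves with the lid, and is 65 mm in front of the case's centre and 55 mm above the bench when shut. Inset 8 mm from the lid's edges lie a raised orange plate outside and a grey one inside, 114 x 144 mm each.
- orange_lid (a joint): Lid angle, rad: 0 shut, 1.92 open on its stop, leaning back past upright. A plate 130 x 160 mm, 11 mm thick (5 at the rim), 200 g. Once released a spring lifts it to 0.42, no further (or until it meets the hand, and on when that goes). Push its front edge on from below with 1 to 3 N: let go before upright (1.57) it falls back to 0.42; past 1.7 it sinks onto the stop in about 2 s.
- blue_lid (a joint): Opening angle of the blue lid, rad: 0 shut; it has the same kind of tab and spring.
- blue_tab (a joint): Turn of the blue case's release tab, rad: 0 at rest.
- casting: Loose ribbed aluminium casting, 100 x 220 x 45 mm, behind the cases. Origin: centre of its underside.
- collet_nut: Loose steel collet nut, 28 mm across, 26 mm high, in front of the cases. Origin: centre of its underside.
- wrench: Loose steel wrench lying at the left of the cases. Origin: under its middle.
- wire_brush: Loose wood-handled brush lying at the right of the cases. Origin: under its middle.
- spray_can: Loose spray can with a green label, 60 mm across, 180 mm high, at the back left. Origin: centre of its underside.
- disc_stack: Loose stack of black grinding discs, 115 mm across, 16 mm high, lying behind the cases. Origin: centre of its underside.
- tin: Loose open steel tin, 80 mm across, 90 mm high, at the back right. Origin: centre of its underside.

How it is judged (in metres and radians):
On the way, in this order (a step that is already met when the one before it is completed fails the run):
1. the orange case's release tab is pressed down far enough to let the lid go (value of joint orange_tab above 0.2 rad and value of joint orange_lid below 1 rad).
2. the orange lid is pushed right back, past upright (value of joint orange_lid above 1.75 rad), for 0.2 s.
At the end, for the whole second after the job is handed in: The orange lid rests at more than 1.8 rad (stop at 1.92), still, with its tab sprung back (below 0.1 rad); the blue lid is shut (below 0.06 rad), its tab at rest, and each loose thing is within 40 mm of where it began (value of joint orange_lid above 1.8 rad and value of joint each of orange_tab, blue_tab below 0.1 rad and value of joint blue_lid below 0.06 rad and velocity of joint orange_lid between -0.05 and 0.05 rad/s and distance of each of casting, collet_nut, wrench, wire_brush, spray_can, disc_stack, tin from where it was at the start of the episode below 0.04 m); the robot touches nothing.
It fails at once if the blue lid is released or opened (value of joint blue_lid above 0.06 rad).
It fails at once if the orange lid is pinched: fingers on its inner and outer plates at once (contact force between the fingers and orange_lid_c1 above 1 N and contact force between the fingers and orange_lid_c2 above 1 N).
It fails at once if a loose thing is lifted, carried or shoved more than 40 mm (distance of any of casting, collet_nut, wrench, wire_brush, spray_can, disc_stack, tin from where it was at the start of the episode above 0.04 m).
It also fails if it takes over 50 s, if anything falls off the work surface, if the arm or the gripper's body presses on something with over 40 N, if the wrist force passes 120 N, or if a joint passes its speed limit or range.

ROBOT

A 6-joint arm with a two-finger parallel gripper is mounted at the origin on the work surface. World frame = base frame: x ahead of the robot, y to its left, z up, the work surface at z = 0. Lengths are in mm, angles in rad, forces in N, time in s.
With the tool pointing down it reaches from about 300 to 875 mm from the base axis. Payload 6.4 kg.
Tool frame: the origin (TCP) lies at the centre of the arm's flange, where the gripper is bolted on; the fingertips stand 166 mm ahead of it and the grasp point (between the pads) lies 147 mm ahead of it; z points along the fingers, y is the line along which they close (so a half turn about z gives the same grasp; the last joint's range is limited). The gripper opens to 88 mm and grips with 3 to 60 N. Pads are 18 mm wide; open, the fingers measure 123 mm over their backs; the gripper's body (75 mm by 187 mm) begins 45 mm behind the grasp point.
Start: joints at [-1.484, 0.181, 1.607, -0, 1.354, -0.206], TCP at [165.981, -550.539, 404.714] pointing down, gripper open.
Joint ranges: [-2.99, 2.99], [-0.89, 2.07], [0.3, 2.58], [-1.14, 4.28], [0, 2.63], [-3.12, 3.12]. Speed limits (rad/s): [2.57, 2.57, 3.01, 3.14, 3.14, 3.14].

INTERFACE

Orientations are given as a 3x3 rotation matrix whose columns are the frame's x, y, z axes.
In Python, from rig import manip gives the robot as it stands. The module is installed in compiled form; this text tells all that it offers. Calls block until the motion is done:
- manip.move_pose(position, orientation): joint-space move of the TCP to a pose.
- manip.move_linear(position, orientation=None, vel=150, f_stop=None): straight line of the TCP; orientation=None keeps the orientation; vel is the mean speed in mm/s. With f_stop (N) it stops when the force on the tool has changed by that much, and returns True; else False.
- manip.movej(angles): joint-space move.
- manip.command_gripper(opening, effort=None): opening from 0.0 (shut) to 1.0 (fully open); effort is the grip in N (None keeps the last); returns when the fingers have stopped.
- manip.sleep(seconds).
- manip.inverse_kinematics(position, orientation): joint angles nearest the present ones, or None.
- manip.get_obs(): the state.
- manip.snapshot(name): name is "side" or "top"; returns (picture, depth): 400x640x3 uint8, red, green, blue; 400x640 float32, mm along the optical axis (not along the pixel's ray), 0 where there is no reading.
- manip.camera_info(name): a dict with "mtx" (3x3 intrinsics, pixels), "distortion" ([k1, k2, p1, p2, k3] as OpenCV has them; the pictures are not rectified), "pose" (4x4, takes a point from camera to world coordinates). Camera axes: x right, y down, z forward; pixel columns grow to the right and rows downward; lengths in mm; the calibration is good to about 2 mm. A picture is of the moment at which its call begins. camera_info takes no time and is no camera call.
A pose or a line that the arm cannot do raises manip.Unreachable and nothing moves.
- manip.sign_off(): hands the job in; it is judged then, once.
The state is a dict: "time_s": time; "joint_positions": joint angles; "qvel": joint speeds; "joint_torque": joint torques, N m; "tool_pos": TCP position; "tool_rot": TCP orientation; "wrist_force": force on the tool from outside, world axes, zero at the start; "ft_torque": the same for the moment, N m; "grip_width": opening from 0.0 (shut) to 1.0 (fully open); "grip_force": force on a finger pad.
Only numpy, scipy, OpenCV 4.12 (cv2) and the standard library are available. Lean on these libraries where they do the work, as an engineer would, in place of code of your own. Each camera call takes 0.05 s, during which the arm holds its last target. There are 200 camera calls.

## Working session

There is one attempt and no reset: what is moved stays moved. The work goes in short steps, each a Python script; the robot and the scene stay as the last script left them, time stands still between calls to the robot, and variables do not carry over. Pictures are saved under pics/ and viewed, at most 10 in all, crops included, and the job is handed in when it is done.

```bash
mkdir -p pics
python3 - <<'E'
from rig import manip
import cv2,numpy as np
for n in("top","side"):
    p,d=manip.snapshot(n); np.savez(f"{n}0.npz",p=p,d=d)
    cv2.imwrite(f"pics/{n}0.png",p[:,:,::-1])
    i=manip.camera_info(n); print(n,i["mtx"],i["distortion"],np.round(i["pose"],3))
print(manip.get_obs())
E
```

```text
top [[411.22912463   0.         324.36883716]
 [  0.         411.22912463 207.5760061 ]
 [  0.           0.           1.        ]] [-0.0163289  0.         0.         0.         0.       ] [[ 3.000000e-03 -9.970000e-01  7.600000e-02  4.897440e+02]
 [-1.000000e+00 -2.000000e-03  8.000000e-03 -5.545000e+00]
 [-8.000000e-03 -7.600000e-02 -9.970000e-01  1.466858e+03]
 [ 0.000000e+00  0.000000e+00  0.000000e+00  1.000000e+00]]
side [[486.79169009   0.         310.91423848]
 [  0.         486.79169009 202.86532961]
 [  0.           0.           1.        ]] [0.02707924 0.         0.         0.         0.        ] [[-6.290000e-01 -4.630000e-01  6.240000e-01 -4.490140e+02]
 [-7.780000e-01  3.730000e-01 -5.060000e-01  8.557940e+02]
 [ 1.000000e-03 -8.040000e-01 -5.950000e-01  1.057715e+03]
 [ 0.000000e+00  0.000000e+00  0.000000e+00  1.000000e+00]]
{'time_s': 0.1, 'joint_positions': array([-1.48430791e+00,  1.81427550e-01,  1.60789619e+00, -3.58504934e-06,
        1.35382081e+00, -2.06305889e-01]), 'qvel': array([-7.51422444e-05, -7.51237541e-04, -1.93361724e-03,  1.18269114e-03,
       -8.62025677e-04, -6.11764606e-04]), 'joint_torque': array([ 8.25689440e-04, -4.34817159e+01, -3.42696476e+01,  7.03636813e-02,
        3.39516706e-02, -3.33054186e-05]), 'tool_pos': array([ 165.95421422, -550.29030035,  403.92779947]), 'tool_rot': array([[ 9.57440897e-01,  2.88629365e-01, -1.37541190e-04],
       [ 2.88629226e-01, -9.57439701e-01,  1.54578756e-03],
       [ 3.14472285e-04, -1.51969863e-03, -9.99998796e-01]]), 'wrist_force': array([-0.11403896, -0.2479609 ,  1.03990916]), 'ft_torque': array([-0.01299517, -0.00910417,  0.02096245]), 'grip_force': 0.0, 'grip_width': 1.0008850007192072}
```

View pics/top0.png

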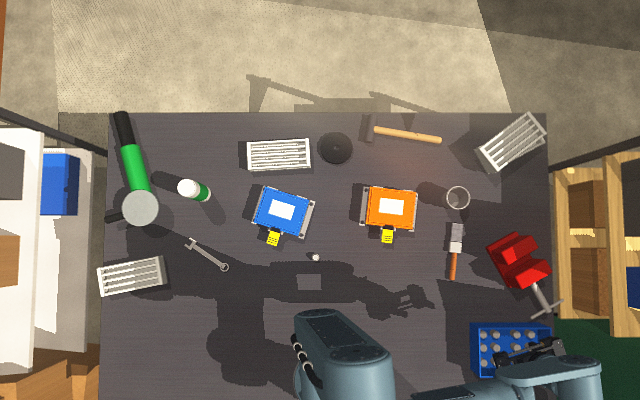

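View pics/side0.png

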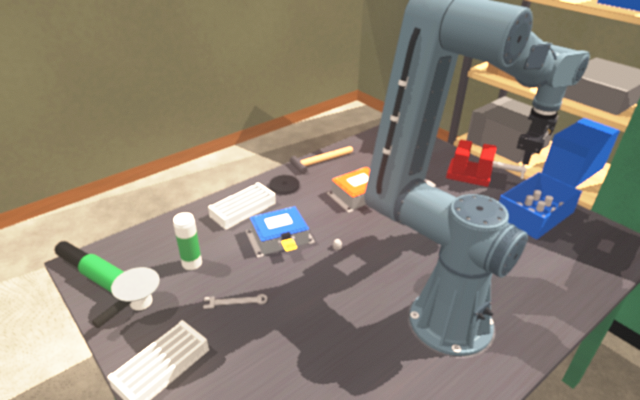

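The top view shows the orange case at about (391,208) with its tab at (387,237). The blue case is at (282,211) and the nut at (316,257). The side view has the arm partly covering the orange case. I'll measure from the top view.

```bash
cat > h.py <<'E'
import cv2,numpy as np
from rig import manip
def ray(n,px):
    i=manip.camera_info(n);P=np.array(i["pose"])
    u=cv2.undistortPoints(np.float64(px).reshape(-1,1,2),np.array(i["mtx"]),np.array(i["distortion"])).reshape(-1,2)
    return P[:3,3],np.c_[u,np.ones(len(u))]@P[:3,:3].T
def onz(n,px,z):
    o,d=ray(n,px); return o+d*((z-o[2])/d[:,2])[:,None]
def mask(p,lo,hi,box=None):
    m=cv2.inRange(cv2.cvtColor(p,cv2.COLOR_RGB2HSV),lo,hi)
    if box:
        k=np.zeros_like(m);k[box[1]:box[3],box[0]:box[2]]=255;m&=k
    return m
def big(m): return max(cv2.findContours(m,cv2.RETR_EXTERNAL,cv2.CHAIN_APPROX_NONE)[0],key=cv2.contourArea)
E
python3 - <<'E'
from h import *
z=np.load("top0.npz");p,d=z["p"],z["d"]
for nm,lo,hi,box in(("orange",(5,150,120),(20,255,255),(340,170,440,250)),("blue",(100,120,80),(125,255,255),(230,170,330,250))):
    c=big(mask(p,lo,hi,box)); w=onz("top",c.reshape(-1,2),61)
    r=cv2.minAreaRect(w[:,:2].astype(np.float32)); print(nm,r)
    y=mask(p,(22,120,120),(35,255,255),(box[0],220,box[2],260)); q=np.argwhere(y)[:,::-1].astype(float)
    yw=onz("top",q,46);print(" yellow n",len(q),yw.mean(0),yw.min(0),yw.max(0))
    cen=np.array(r[0]);v=cen-yw.mean(0)[:2];print(" yaw from tab",np.arctan2(v[1],v[0]),np.hypot(*v))
cv2.imwrite("pics/crop.png",cv2.resize(p[170:270,230:450,::-1],None,fx=3.6,fy=3.6,interpolation=cv2.INTER_NEAREST))
n=onz("top",[[316,257]],20);print("nut",n)
E
```

```text
orange ((598.6705932617188, -220.53871154785156), (161.42457580566406, 130.41925048828125), 83.2093276977539)
 yellow n 158 [ 502.93567196 -209.69967438   46.        ] [ 480.19615734 -289.82112297   46.        ] [ 545.79309335 -137.9590939    46.        ]
 yaw from tab -0.11273917847261669 96.34656134295749
blue ((585.9473266601562, 154.43099975585938), (160.28395080566406, 130.83255004882812), 72.9335708618164)
 yellow n 151 [493.23837214 183.63649479  46.        ] [468.87411979 162.26774044  46.        ] [520.47843311 206.98240491  46.        ]
 yaw from tab -0.30518216098692313 97.200366199577
nut [[427.12518189  34.97671445  20.        ]]
```

View pics/crop.png

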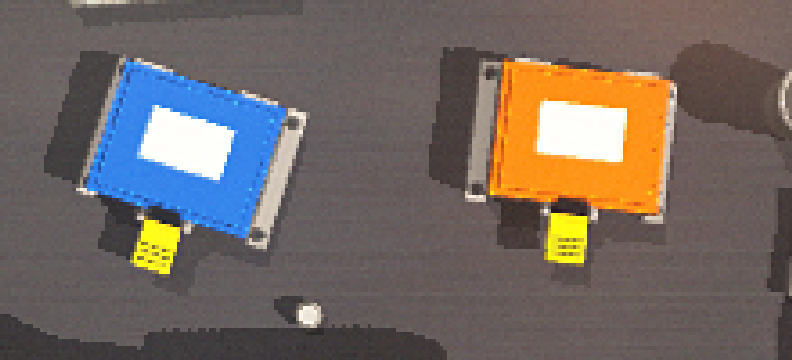

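The orange lid fits as 161×130 mm, which matches the real size, centred at (598.7, -220.5) with yaw about -0.118. Next I'll check that the tilted push is reachable, then press the tab.

```bash
cat >> h.py <<'E'
C=np.array([598.7,-220.5,0]);psi=-0.1170
cx=np.array([np.cos(psi),np.sin(psi),0]);cy=np.array([-np.sin(psi),np.cos(psi),0]);zw=np.array([0,0,1.])
def R(a): return np.c_[zw*np.sin(a)+cx*np.cos(a),-cy,cx*np.sin(a)-zw*np.cos(a)]
def tcp(x,z,a): return C+cx*x+zw*z-166*R(a)[:,2]      # fingertip at case x, height z, tilt a
def lidpt(phi,r=115,g=10):                            # fingertip under a lid at angle phi
    return 65-r*np.cos(phi)-g*np.sin(phi), 55+r*np.sin(phi)-g*np.cos(phi)
E
python3 - <<'E'
from h import *
for a in(0.8,1.05,1.2):
    print(a,[manip.inverse_kinematics(tcp(*lidpt(f),a),R(a)) is not None for f in np.arange(.3,1.9,.1)],manip.inverse_kinematics(tcp(-130,90,a),R(a)))
manip.command_gripper(0.0,10)
manip.move_pose(tcp(-109,150,0),R(0))
manip.move_linear(tcp(-109,60,0),vel=100)
s=manip.move_linear(tcp(-109,28,0),vel=25,f_stop=14)
o=manip.get_obs();print(s,o["tool_pos"],o["wrist_force"],o["time_s"])
p,d=manip.snapshot("top");cv2.imwrite("pics/press.png",cv2.resize(p[150:290,310:470,::-1],None,fx=4,fy=4))
manip.move_linear(tcp(-125,110,0),vel=100)
manip.move_linear(tcp(-200,160,0),vel=150)
for n in("top","side"):
    p,d=manip.snapshot(n);cv2.imwrite(f"pics/{n}1.png",cv2.resize(p[120:320,300:480,::-1] if n=="top" else p[120:290,240:440,::-1],None,fx=3,fy=3))
print(manip.get_obs()["time_s"])
E
```

```text
0.8 [True, True, True, True, True, True, True, True, True, True, True, True, True, True, True, True] [-1.02198513  0.02118448  2.40520615  1.35722606  0.61536338 -0.46598514]
1.05 [True, True, True, True, True, True, True, True, True, True, True, True, True, True, True, True] [-1.17124168  0.19432047  2.48331676  1.78041881  0.8806099  -1.04188923]
1.2 [True, True, True, True, True, True, True, True, True, True, True, True, True, True, True, True] [-1.24926136  0.37560358  2.48758367  1.89217572  1.09598797 -1.28724686]
True [ 490.99946888 -207.95161844  201.43219078] [-3.66237217  2.34443584 10.1673482 ] 5.1583
6.975
```

View pics/top1.png

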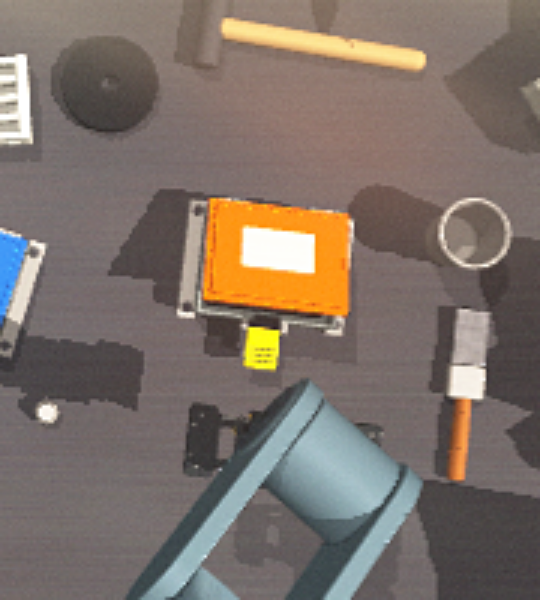

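View pics/side1.png

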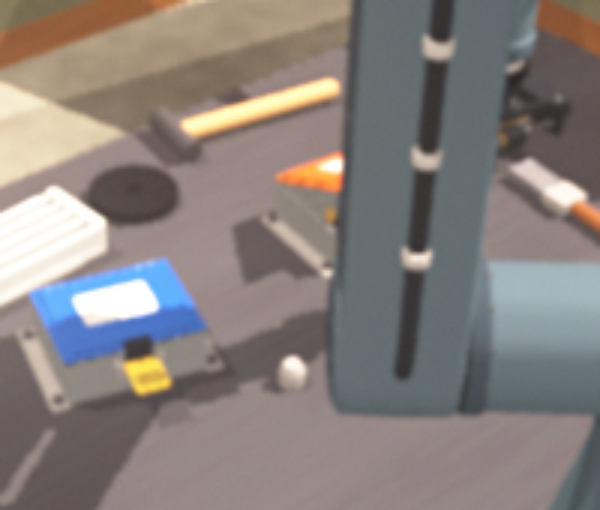

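The lid has popped up: in the top crop there is a gap and a dark strip along its front edge at (275,312), and the tab is back. I'll confirm the angle with depth, then tilt the hand to a pre-pose in front.

Run:
```python
from h import *
p,d=manip.snapshot("top")
c=big(mask(p,(5,150,120),(20,255,255),(340,170,440,250)))
m=cv2.drawContours(np.zeros(d.shape,np.uint8),[c],-1,255,-1);m=cv2.erode(m,np.ones((3,3)))
q=np.argwhere(m>0)[:,::-1];o,r=ray("top",q);w=o+r*d[q[:,1],q[:,0]][:,None]
X=(w-C)@cx; k=np.polyfit(X,w[:,2],1);print("lid angle",-np.arctan(k[0]),"z range",w[:,2].min(),w[:,2].max())
a=.8
manip.move_pose(tcp(-170,140,a),R(a)); o=manip.get_obs();print(np.round(o["joint_positions"],2),o["time_s"],o["wrist_force"])
for x,z in((-135,82),(-50,80),lidpt(1.),lidpt(1.4),lidpt(1.8)):
    print(np.round(manip.inverse_kinematics(tcp(x,z,a),R(a)),2))
p,d=manip.snapshot("side");cv2.imwrite("pics/side2.png",p[:,:,::-1])
```

```text
lid angle 0.591661476875884 z range 59.845112925842386 1466.8580176310302
[-1.15 -0.26  2.48  1.08  0.77 -0.21] 8.1167 [-0.25962536 -0.7177337   0.80320874]
[-1.04  0.04  2.42  1.39  0.62 -0.52]
[-0.84  0.2   2.23  1.47  0.5  -0.44]
[-0.77  0.12  2.12  1.15  0.5  -0.02]
[-0.71  0.15  2.02  1.04  0.48  0.15]
[-0.66  0.24  1.91  0.98  0.46  0.25]
```

View pics/side2.png

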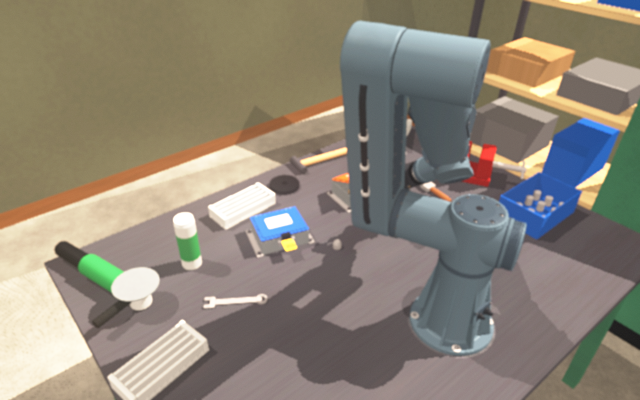

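The lid is up: an orange wedge shows at (342,180). The arm is folded but clear. Now I'll insert under the front edge and sweep along the arc.

Run:
```python
from h import *
a=.8
def go(x,z,v,f):
    s=manip.move_linear(tcp(x,z,a),R(a),vel=v,f_stop=f);o=manip.get_obs()
    print(np.round((x,z)),s,np.round(o["tool_pos"]-tcp(x,z,a),1),np.round(o["wrist_force"],1),round(o["time_s"],2));return s
ok=not go(-140,82,120,10) and not go(-50,80,80,8)
if ok:
    for f in np.arange(.4,1.81,.1):
        if go(*lidpt(f),60,14): print("stopped",f);break
p,d=manip.snapshot("top");cv2.imwrite("pics/top3.png",cv2.resize(p[120:320,300:480,::-1],None,fx=3,fy=3))
```

```text
[-140   82] False [0.2 0.1 0.1] [ 0.6 -0.9  1.2] 8.86
[-50  80] False [-0.3  0.1 -0.1] [-0.3 -0.6  0.5] 10.13
[-45.  91.] False [-0.3 -0.   0. ] [-0.1 -0.2 -1.1] 10.48
[-41. 101.] False [-0.2 -0.  -0.2] [-1.1 -0.3 -0.8] 10.82
[-36. 112.] False [-0.1  0.  -0.2] [ 0.2 -0.4 -0.7] 11.17
[-29. 121.] False [-0.1  0.  -0.2] [-1.2 -0.3 -0.5] 11.51
[-22. 131.] False [-0.1  0.  -0.2] [-1.5 -0.7 -0.5] 11.85
[-14. 139.] False [-0.1  0.  -0.1] [-0.1 -0.6 -0.4] 12.19
[ -6. 146.] False [-0.1  0.  -0.1] [ 0.1 -0.1 -0.8] 12.53
[  4. 153.] False [-0.  0. -0.] [-0.5 -0.4 -0.1] 12.88
[ 14. 159.] False [-0.   0.1 -0. ] [-0.6  0.2 -0.3] 13.22
[ 25. 163.] False [0.1 0.  0. ] [-0.5 -0.3  0.4] 13.56
[ 36. 167.] False [ 0.1 -0.   0.1] [-0.5 -0.1  0.7] 13.9
[ 47. 169.] False [ 0.4 -0.   0.1] [-0.2  1.5 -0.4] 14.24
[ 58. 170.] False [ 0.4 -0.   0.1] [0.6 0.3 0.1] 14.58
[ 70. 170.] False [ 0.3 -0.  -0. ] [0.7 0.2 0.4] 14.93
[ 81. 169.] False [ 0.3 -0.  -0. ] [0.7 0.3 0.8] 15.27
```

View pics/top3.png

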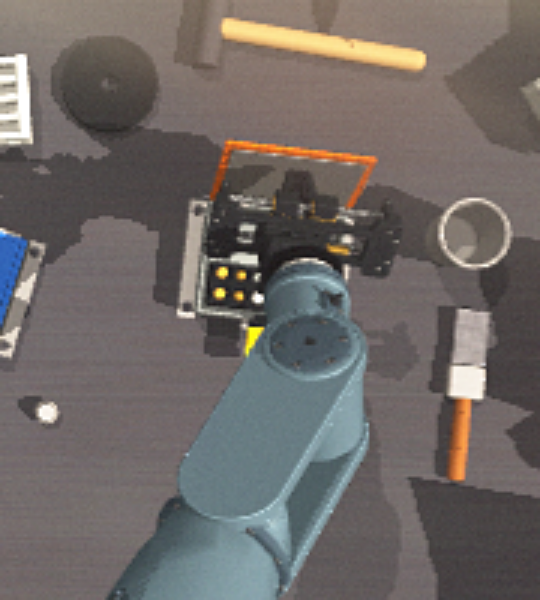

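The lid leans back past upright with its grey inner face showing (frame top at (300,150)). I'll let it settle, retreat and check.

Run:
```python
from h import *
a=.8
manip.sleep(2)
manip.move_linear(tcp(-60,190,a),R(a),vel=100)
manip.move_linear(tcp(-170,200,a),R(a),vel=150)
manip.sleep(1)
p,d=manip.snapshot("top");cv2.imwrite("pics/top4.png",cv2.resize(p[120:320,220:480,::-1],None,fx=3,fy=3))
m=mask(p,(5,150,120),(20,255,255),(340,145,440,230));q=np.argwhere(m)[:,::-1]
for t in(1.75,1.8,1.92):
    w=onz("top",q,55+130*np.sin(t)); print(t,"expected rim x",65-130*np.cos(t),"seen",np.percentile((w-C)@cx,[95,99,100]))
o=manip.get_obs();print(o["time_s"],o["wrist_force"])
```

```text
1.75 expected rim x 88.17198723443397 seen [111.61195742 112.24051686 112.53124719]
1.8 expected rim x 94.53627231010132 seen [111.86336632 112.49257099 112.78359975]
1.92 expected rim x 109.47945464961677 seen [112.71150786 113.34288923 113.63492479]
20.825 [-0.11341706 -0.14975397  0.10598218]
```

View pics/top4.png

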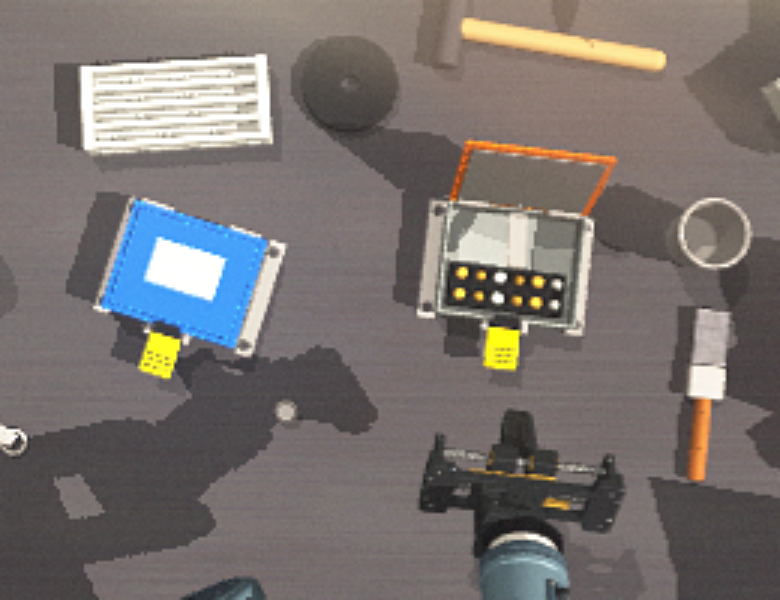

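The orange lid is on its stop: its rim is seen at x≈113 mm, against about 110 plus the lid's thickness expected at 1.92 rad. The tab is back at (500,348), the blue case is shut, nothing else has moved, and the hand is clear.

```bash
python3 -c "
from rig import manip
print(manip.sign_off())"
```

```text
the job is handed in; nothing more can be done
None
```

The orange case is open with its lid resting on the stop, the blue case is shut, nothing else appears to have moved, and the job is handed in; sign-off gave no verdict.

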